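Put the swapped chair-part samples back on their outlines

ROBOT

A 6-joint arm with a two-finger parallel gripper is mounted at the origin on the work surface. World frame = base frame: x ahead of the robot, y to its left, z up, the work surface at z = 0. Lengths are in m, angles in rad, forces in N, time in s.
With the tool pointing down it reaches from about 0.375 to 0.9 m from the base axis. Payload 3.1 kg.
Tool frame: the origin (TCP) lies midway between the tips of the shut fingers; the grasp point (between the pads) lies 19 mm behind it; z points along the fingers, y is the line along which they close (so a half turn about z gives the same grasp; the last joint's range is limited). The gripper opens to 87 mm and grips with 3 to 60 N. Pads are 19 mm wide; open, the fingers measure 117 mm over their backs; the gripper's body (75 mm by 190 mm) begins 51 mm behind the grasp point.
Start: joints at [1.056, 0.527, 1.433, -0, 1.181, -0.178], TCP at [0.207, 0.59, 0.223] pointing down, gripper open.
Joint ranges: [-3.08, 3.08], [-0.75, 2.2], [0.22, 2.44], [-1.43, 4.57], [0, 2.65], [-2.85, 2.85]. Speed limits (rad/s): [2.79, 2.79, 3.14, 3.14, 3.14, 3.14].

INTERFACE

Orientations are given as [roll, pitch, yaw] about the fixed x, y, z axes, in that order (R = Rz(yaw) Ry(pitch) Rx(roll)).
In Python, from plant import status, viewer, ticket gives the robot as it stands.
- The arm moves only by the shell command python3 -m handwheel 'ROWS' [FORCE]. ROWS is JSON, a list that holds one entry, the list of rows, each a list of 5 numbers: the closure, from -1 (fully open) to 1 (shut), then the shift along the tool's x, y, z in cm, then the turn about the tool's z in degrees. A call has exactly 10 rows; each row is the pose to reach, as a shift and turn from the pose commanded when the call began, along the tool's axes at that moment; what a row does not reach only later rows make up. A row lasts 1/8 s, in which the tool goes at most 62.5 mm and 10.7 degrees, less where a joint would pass 70% of its speed; a pose out of reach is approached as far as the arm can. A call with a gripper value outside its range is refused whole. The fingers move at their own pace and stop on an object; FORCE is the grip in N (left out, the last holds). Time passes only in rows, so rows that repeat a pose let the fingers close, or fill a call up. It gives the time, the measured TCP pose, the force, the opening and the grip force at its end, in the units of the state.
- status.observe(): the state, without advancing time (a new reading comes with each control period).
- viewer.get_image(name): name is "scene" or "top" or "wrist"; returns a dict with "color" (384x512x3 uint8, red, green, blue), "range_z" (384x512 float32, m along the optical axis (not along the pixel's ray), 0 where there is no reading), "fx", "fy", "cx", "cy" (pixels), "T" (4x4, takes a point from camera to world coordinates); the wrist camera has in their place "hand_eye" (4x4, takes a point from camera to tool coordinates, whose origin is the TCP and whose axes are the flange's). Camera axes: x right, y down, z forward; pixel columns grow to the right and rows downward; lengths in m; the calibration is good to about 2 mm. A picture is of the moment at which its call begins: read the wrist's pose just before it.
- ticket.sign_off(): hands the job in; it is judged then, once.
The state is a dict: "time_s": time; "q": joint angles; "dq": joint speeds; "joint_torque": joint torques, N m; "position": TCP position; "tcp_rot": TCP orientation; "wrist_force": force on the tool from outside, world axes, zero at the start; "torque": the same for the moment, N m; "gripper_width": finger opening in m; "grasp_force": force on a finger pad.
Only numpy, scipy, OpenCV 4.12 (cv2) and the standard library are available. Lean on these libraries where they do the work, as an engineer would, in place of code of your own. Each camera call takes 0.05 s, during which the arm holds its last target. There are 200 camera calls.

TASK

The three beech sample parts of a chair (turned foot, curved back rail, L-shaped armrest end) have been put back on one another's boards. Put each one on the board that bears its own black outline, lying on the outline the same way round, using the blank board to park one of them on the way. Set the parts down gently without dropping them, and leave the glue bottle, the wax tin and the hand plane where they stand.

Things in the scene. Friction and masses are not known exactly. Their poses are not given: they have to be found in the camera images.
- foot: Loose turned beech chair foot standing upright, 0.09 kg: a bun 51 mm in diameter up to 26 mm height, tapering by 36 mm height to a plain round tenon 35 mm in diameter that runs up to its flat top at 72 mm. Origin at the centre of its underside, z up; its yaw does not matter. Grip it across the tenon. At the start it stands on board_rail.
- rail: Loose beech back rail lying flat, 0.09 kg: a bow 24 mm thick, 32 mm high, 130 mm long along its y (150 mm with the thin end stubs). Origin at mid-length, mid-thickness, on the underside; z up; both ends curve toward its -x (they lie 11 mm to -x of the middle). Grip it across x at the middle (24 mm wide). At the start it lies askew on board_armrest.
- armrest: Loose beech armrest end lying flat, L-shaped, 30 mm high, 0.12 kg. Long leg: x -15 to 15, y -65 to 70 mm. Short leg: y 40 to 70 mm, out to x = 65 mm. A 22 mm square prong on the corner (y 44 to 72 mm) reaches 66 mm height. Origin on the underside, mid-width of the long leg; z up. Grip the long leg across x at the origin (30 mm). At the start it lies on board_foot.
- board_foot: Fixed flat grey board, 6 mm thick, two small screw heads near its -y edge; origin at the centre of its underside (bench level), z up. 140 mm in x by 150 mm in y. Its outline is a plain black disc 54 mm in diameter at the centre: the foot belongs with its origin over the board's origin.
- board_rail: Fixed flat grey board, 6 mm thick, two small screw heads near its -y edge; origin at the centre of its underside (bench level), z up. 110 mm in x by 170 mm in y. Its outline is a black bow, as seen from above the same as the rail: the rail belongs with its origin at x = 20 mm, y = 0 of the board and with its axes along the board's, ends curving to the board's -x.
- board_armrest: Fixed flat grey board, 6 mm thick, two small screw heads near its -y edge; origin at the centre of its underside (bench level), z up. 140 mm in x by 160 mm in y. Its outline is a black L, as seen from above the same as the armrest end: the armrest belongs with its origin at x = -25 mm, y = 0 of the board and with its axes along the board's.
- board_blank: Fixed flat grey board, 6 mm thick, two small screw heads near its -y edge; origin at the centre of its underside (bench level), z up. 140 mm in x by 170 mm in y. No outline: it is empty at the start and is the parking place.
- glue: Loose white glue bottle with an orange cap, 56 mm in diameter, 150 mm tall, origin under its centre. Bystander: leave it alone.
- wax: Loose aluminium wax tin, 66 mm in diameter, 50 mm tall, origin under its centre. Bystander: leave it alone.
- plane: Loose steel hand plane, 160 mm by 50 mm, 75 mm tall, origin under the centre of its sole. Bystander: leave it alone.
There are look-alikes about, which are no part of the job. Leave any purple look-alike of the board_blank alone. What is shaped like the board_armrest but pink is not meant.

How it is judged:
By the outcome, as a careful person would: the job done as asked, in the order asked, and still so for the second after the job is handed in, with the robot touching nothing.
It also fails if it takes over 128 s, if anything falls off the work surface, if the arm or the gripper's body presses on something with over 40 N, if the wrist force passes 120 N, or if a joint passes its speed limit or range.

## Working session

There is one attempt and no reset: what is moved stays moved. The work goes in short steps, Python scripts to look and compute and a shell command to move; the robot and the scene stay as the last step left them, time stands still between calls to the robot, and variables do not carry over. Pictures are saved under pics/ and viewed, at most 14 in all, crops included, and the job is handed in when it is done.

```bash
ls; mkdir -p pics; python3 - <<'E'
from plant import status, viewer
import cv2,numpy as np
print(status.observe())
for n in("top","scene"):
    d=viewer.get_image(n); cv2.imwrite(f"pics/{n}0.png",d["color"][:,:,::-1]); np.savez(f"pics/{n}0.npz",**d)
    print(n,d["fx"],d["fy"],d["cx"],d["cy"],np.round(d["T"],3).tolist())
E
```

```text
pics
{'time_s': 0.0, 'q': array([ 1.05548827e+00,  5.28432522e-01,  1.43389801e+00, -2.72648578e-05,
        1.18138884e+00, -1.78511046e-01]), 'dq': array([-0.00056968,  0.00037092,  0.00124765, -0.00043476,  0.00089544,
        0.00092699]), 'joint_torque': array([ 1.11293843e-04, -4.40038133e+01, -1.76591724e+01,  6.31416868e-02,
        5.84713288e-02, -2.00482464e-04]), 'position': array([0.20616222, 0.58924667, 0.22159367]), 'tcp_rot': array([-3.13949526e+00, -3.52827329e-04,  2.80480565e+00]), 'wrist_force': array([-0.2858852 , -0.89382136,  0.24720761]), 'torque': array([-0.03124587,  0.04754801, -0.02603078]), 'grasp_force': 0.0, 'gripper_width': 0.0868711573321322}
top 419.17404392378864 419.17404392378864 259.0106284021366 188.07117854242605 [[-0.006, -0.997, 0.076, 0.328], [-1.0, 0.005, -0.013, 0.025], [0.013, -0.076, -0.997, 1.374], [0.0, 0.0, 0.0, 1.0]]
scene 366.78836866126176 366.78836866126176 255.97240888182887 190.2550617545639 [[-0.792, 0.372, -0.483, 0.949], [0.61, 0.493, -0.62, 0.673], [0.008, -0.786, -0.618, 0.729], [0.0, 0.0, 0.0, 1.0]]
```

View pics/top0.png

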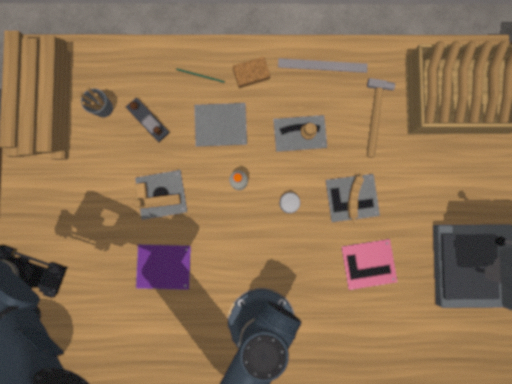

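View pics/scene0.png

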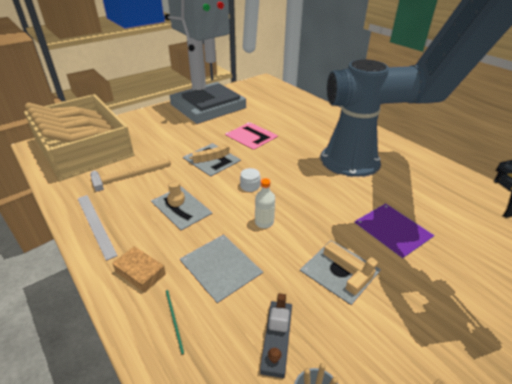

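The top view shows the candidates for each item:
- **Blank board:** the grey board at (220,125). The purple one at (164,267) is a decoy.
- **board_rail:** (300,133), with the foot at (310,130).
- **board_armrest:** grey at (352,197), with the rail on it at (357,197). The pink one at (369,264) is a decoy.
- **board_foot:** (162,193), with the armrest on it.
- **Bystanders:** glue (239,178), wax (290,202) and plane (148,119).

Next I'll check this choice in a close crop and take measurements.

```bash
cat > h.py <<'E'
import numpy as np,cv2
from scipy.spatial.transform import Rotation as R
from plant import status,viewer
def cast(d,uv,z,T=None):
    T=d["T"] if T is None else T
    uv=np.atleast_2d(np.asarray(uv,float))
    r=np.c_[(uv[:,0]-d["cx"])/d["fx"],(uv[:,1]-d["cy"])/d["fy"],np.ones(len(uv))]@T[:3,:3].T
    o=T[:3,3]; return o+r*((z-o[2])/r[:,2])[:,None]
def points(d,T=None):
    T=d["T"] if T is None else T
    v,u=np.indices(d["range_z"].shape); z=d["range_z"]
    p=np.stack([(u-d["cx"])/d["fx"]*z,(v-d["cy"])/d["fy"]*z,z],-1)
    return p@T[:3,:3].T+T[:3,3]
def wrist(name=None):
    s=status.observe(); d=viewer.get_image("wrist")
    W=np.eye(4); W[:3,:3]=R.from_euler('xyz',s["tcp_rot"]).as_matrix(); W[:3,3]=s["position"]
    d["T"]=W@d["hand_eye"]; d["W"]=W
    if name: cv2.imwrite(f"pics/{name}.png",d["color"][:,:,::-1]); np.savez(f"pics/{name}.npz",**d)
    return d
def rectdeg(p):
    (c,s,a)=cv2.minAreaRect(np.float32(p[:,:2]*1000)); return np.round(c,1),np.round(s,1),round(a,1)
def toward(x,y,z,yaw=None):
    """shift in tool axes (cm) to put TCP at world x,y,z; turn deg about tool z to make tool y line at world angle yaw(deg)"""
    s=status.observe(); M=R.from_euler('xyz',s["tcp_rot"]).as_matrix()
    sh=M.T@(np.array([x,y,z])-s["position"])*100
    t=None
    if yaw is not None:
        cur=np.degrees(np.arctan2(M[1,1],M[0,1])); t=-((yaw-cur+90)%180-90)
    print("pos",np.round(s["position"],4),"shift cm",np.round(sh,2),"turn",t,"q6",round(np.degrees(s["q"][5]),1))
E
python3 - <<'E'
from h import *
d=dict(np.load("pics/top0.npz")); c=d["color"]
cv2.imwrite("pics/crop0.png",cv2.resize(c[90:230,125:390,::-1],None,fx=3,fy=3,interpolation=cv2.INTER_CUBIC))
P=points(d); hsv=cv2.cvtColor(c,cv2.COLOR_RGB2HSV)
g=(hsv[...,1]<50)&(P[...,2]<.03)&(P[...,2]>-.02)
for n,(u,v) in dict(blank=(220,125),rail=(300,133),arm=(352,197),foot=(162,193)).items():
    m=np.zeros(g.shape,np.uint8); m[v-32:v+32,u-34:u+34]=g[v-32:v+32,u-34:u+34]
    cs,_=cv2.findContours(m,0,1); k=max(cs,key=cv2.contourArea)[:,0]
    print(n,rectdeg(cast(d,k,.006)))
# wood things above boards
for n,(u,v) in dict(foot=(310,130),rail=(357,197),armrest=(162,193)).items():
    w=np.zeros(g.shape,bool); w[v-25:v+25,u-28:u+28]=True
    w&=(P[...,2]>.02); p=P[w]; print(n,len(p),p[:,2].max(),p.mean(0).round(3),rectdeg(p))
for n,(u,v) in dict(glue=(239,178),wax=(290,202),plane=(148,119)).items():
    w=np.zeros(g.shape,bool); w[v-25:v+25,u-25:u+25]=True
    p=P[w&(P[...,2]>.03)]; print(n,p[:,2].max().round(3),rectdeg(p))
E
```

```text
blank (array([644.9, 133.5]), array([137.9, 165.7]), 2.5)
rail (array([ 615.3, -129.8]), array([106.9, 166.3]), 4.2)
arm (array([ 396.5, -267.4]), array([137.1,  93.6]), 6.6)
foot (array([413.6, 326.2]), array([139.6, 147.2]), 9.2)
foot 220 1.3739274494076643 [ 0.598 -0.146  0.11 ] (array([485.3, -61. ]), array([ 49.4, 354.9]), 53.5)
rail 387 1.3739274494076643 [ 0.397 -0.295  0.057] (array([ 341.2, -176.1]), array([128.9, 381.2]), 22.5)
armrest 610 1.3739274494076643 [0.396 0.337 0.063] (array([389.5, 211.7]), array([385.4,  81.1]), 83.7)
glue 1.374 (array([408.7,  43.4]), array([156.1,  55.1]), 32.5)
wax 1.374 (array([352.9, -56.2]), array([ 64.1, 156.6]), 39.4)
plane 1.374 (array([510.1, 226.6]), array([542.8,  38.5]), 44.2)
```

View pics/crop0.png

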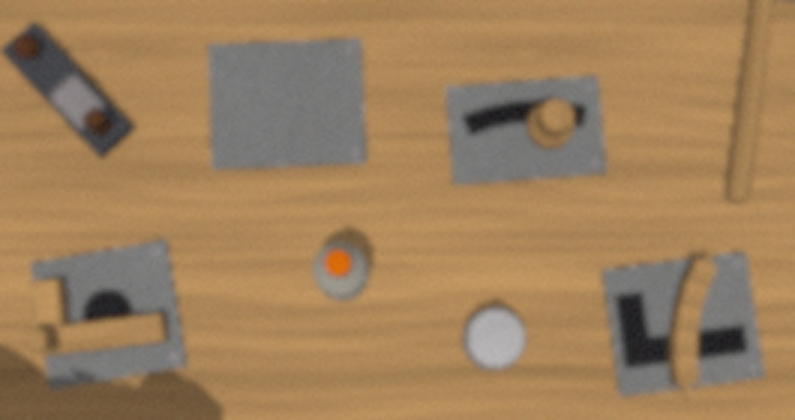

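The crop confirms the choice: all three parts sit on grey boards, and both outlined boards are roughly aligned with the world axes. Foot top in the full image is (309.5,127.7). Plan: foot → blank, rail → board_rail, armrest → board_armrest, foot → board_foot.

```bash
python3 - <<'E'
from h import *
d=dict(np.load("pics/top0.npz")); p=cast(d,(309.5,127.7),.078)[0]; print(p.round(3))
toward(p[0]-.05,p[1],.24,90)
d=wrist("w0"); print(d["hand_eye"].round(3).tolist(),d["fx"],d["cx"],d["cy"])
E
```

```text
[ 0.616 -0.152  0.078]
pos [0.2062 0.5893 0.2217] shift cm [-58.51 -58.1   -1.74] turn -19.29635229575385 q6 -10.2
[[0.0, -0.956, -0.293, 0.08], [1.0, 0.0, -0.0, 0.001], [0.0, -0.293, 0.956, -0.162], [0.0, 0.0, 0.0, 1.0]] 345.4950929187582 252.98820014942814 191.09308423580424
```

```bash
python3 -m handwheel '[[[-1,-5,-5,-0.5,-4],[-1,-9,-9,-0.7,-8],[-1,-13,-13,-1,-12],[-1,-17,-17,-1.2,-16],[-1,-21,-21,-1.5,-19],[-1,-25,-25,-1.7,-19],[-1,-30,-30,-1.7,-19],[-1,-34,-34,-1.7,-19],[-1,-38,-38,-1.7,-19],[-1,-42,-42,-1.7,-19]]]' && python3 -m handwheel '[[[-1,-4,-4,0,0],[-1,-8,-8,0,0],[-1,-12,-12,0,0],[-1,-16,-15.5,0,0],[-1,-16,-15.5,0,0],[-1,-16,-15.5,0,0],[-1,-16,-15.5,0,0],[-1,-16,-15.5,0,0],[-1,-16,-15.5,0,0],[-1,-16,-15.5,0,0]]]'
python3 -c "
from h import *
wrist('w1'); toward(.566,-.152,.24,90)"
```

```text
time_s: 1.4
position: [0.4647, 0.0527, 0.2395]
tcp_rot: [3.141, 0.0, 3.136]
wrist_force: [0.9, 0.1, 0.5]
gripper_width: 0.0871
grasp_force: 0.0
time_s: 2.65
position: [0.6232, -0.1008, 0.2398]
tcp_rot: [-3.142, 0.0, 3.137]
wrist_force: [0.2, 0.7, 0.2]
gripper_width: 0.0866
grasp_force: 0.0
pos [ 0.6233 -0.101   0.2397] shift cm [ 5.7  -5.13 -0.03] turn -0.28280361957286004 q6 -109.0
```

View pics/w1.png

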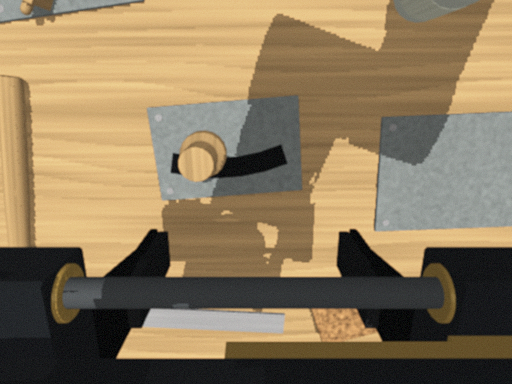

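The view shows the foot with its tenon top around (198,162) on board_rail, centred near (228,148). The blank board is to the right, and the screws are on the left (-y) edge, as expected.

```bash
python3 - <<'E'
from h import *
d=dict(np.load("pics/w1.npz")); P=points(d)
w=np.zeros(P.shape[:2],bool); w[120:200,165:240]=1
p=P[w&(P[...,2]>.07)&(P[...,2]<.1)]; print(len(p),p[:,2].mean(),p.mean(0).round(4),cv2.minEnclosingCircle(np.float32(p[:,:2])))
x,y=cv2.minEnclosingCircle(np.float32(p[:,:2]))[0]
print((P[150,160],P[130,440]))
toward(x,y,.046,90)
E
```

```text
1029 0.07737755048834877 [ 0.6148 -0.1554  0.0774] ((0.615482747554779, -0.15584929287433624), 0.017408616840839386)
(array([ 0.61414684, -0.20763822,  0.00622455]), array([0.59275602, 0.1122276 , 0.00577127]))
pos [ 0.6233 -0.101   0.2397] shift cm [ 0.76 -5.49 19.37] turn -0.28280361957286004 q6 -109.0
```

Fingers descend either side of the tenon along y.

```bash
python3 -m handwheel '[[[-1,0.8,-3,0,0],[-1,0.8,-5.5,2,0],[-1,0.8,-5.5,7,0],[-1,0.8,-5.5,12,0],[-1,0.8,-5.5,16,0],[-1,0.8,-5.5,18,0],[-1,0.8,-5.5,19,0],[-1,0.8,-5.5,19.4,0],[-1,0.8,-5.5,19.4,0],[-1,0.8,-5.5,19.4,0]]]' 15 && python3 -m handwheel '[[[1,0,0,0,0],[1,0,0,0,0],[1,0,0,0,0],[1,0,0,0,0],[1,0,0,0,0],[1,0,0,0,0],[1,0,0,-1,0],[1,0,0,-3,0],[1,0,0,-6,0],[1,0,0,-10,0]]]' 15
```

```text
time_s: 3.95
position: [0.6159, -0.1564, 0.0469]
tcp_rot: [-3.141, 0.002, 3.137]
wrist_force: [-0.1, -0.7, 0.2]
gripper_width: 0.0868
grasp_force: 0.0
time_s: 5.2
position: [0.6147, -0.156, 0.1472]
tcp_rot: [3.141, -0.001, 3.136]
wrist_force: [1.2, 0.2, -1.0]
gripper_width: 0.0345
grasp_force: 15.0
```

```bash
python3 -m handwheel '[[[1,0,2,0,0],[1,0,5,0,0],[1,-1,9,0,0],[1,-2,13,0,0],[1,-2.5,17,0,0],[1,-3,21,0,0],[1,-3,25,0,0],[1,-3,28,0,0],[1,-3,29,0,0],[1,-3,29,0,0]]]' && python3 -m handwheel '[[[1,0,0,2,0],[1,0,0,5,0],[1,0,0,7.5,0],[1,0,0,9,0],[1,0,0,9.6,0],[1,0,0,9.9,0],[1,0,0,10,0],[1,0,0,10,0],[1,0,0,10,0],[1,0,0,10,0]]]'
```

```text
time_s: 6.45
position: [0.6459, 0.1342, 0.1454]
tcp_rot: [-3.141, -0.001, 3.138]
wrist_force: [0.6, -0.6, -1.4]
gripper_width: 0.0353
grasp_force: 15.0
time_s: 7.7
position: [0.6467, 0.1338, 0.0459]
tcp_rot: [3.142, 0.001, 3.137]
wrist_force: [0.6, 0.1, -1.0]
gripper_width: 0.0349
grasp_force: 15.0
```

```bash
python3 -m handwheel '[[[1,0,0,0.05,0],[1,0,0,0.1,0],[1,0,0,0.1,0],[1,0,0,0.1,0],[1,0,0,0.1,0],[1,0,0,0.1,0],[1,0,0,0.1,0],[1,0,0,0.1,0],[1,0,0,0.1,0],[1,0,0,0.1,0]]]'
```

```text
time_s: 8.95
position: [0.6467, 0.1338, 0.0455]
tcp_rot: [3.142, 0.001, 3.136]
wrist_force: [-1.6, 0.3, 6.0]
gripper_width: 0.0352
grasp_force: 15.0
```

```bash
python3 -m handwheel '[[[1,0,0,-0.05,0],[1,0,0,-0.05,0],[-1,0,0,-0.05,0],[-1,0,0,-0.05,0],[-1,0,0,-0.05,0],[-1,0,0,-0.05,0],[-1,0,0,-2,0],[-1,0,0,-6,0],[-1,0,0,-11,0],[-1,0,0,-17,0]]]' && python3 -m handwheel '[[[-1,1,-5,-2.5,0],[-1,2,-10,-2.5,0],[-1,3,-16,-2.5,0],[-1,4,-21,-2.5,0],[-1,4.7,-26.4,-2.5,0],[-1,4.7,-26.4,-2.5,0],[-1,4.7,-26.4,-2.5,0],[-1,4.7,-26.4,-2.5,0],[-1,4.7,-26.4,-2.5,0],[-1,4.7,-26.4,-2.5,0]]]'
cat > m.py <<'E'
from h import *
import sys
name,box,sz=sys.argv[1],eval(sys.argv[2]),eval(sys.argv[3])   # box u0,v0,u1,v1
d=dict(np.load(f"pics/{name}.npz")); P=points(d); u0,v0,u1,v1=box
b=np.zeros(P.shape[:2],np.uint8); b[v0:v1,u0:u1]=1
hsv=cv2.cvtColor(d["color"],cv2.COLOR_RGB2HSV)
near=(P[...,2]>-.01)&(P[...,2]<.02)
def big(m):
    m=cv2.morphologyEx((m*b).astype(np.uint8),cv2.MORPH_OPEN,np.ones((3,3))); return max(cv2.findContours(m,0,1)[0],key=cv2.contourArea)[:,0]
k=big((hsv[...,1]<60)&near); p=cast(d,k,.006); print("board",rectdeg(p),"hull of",len(k))
o=big((hsv[...,2]<40)&near); q=cast(d,o,.006); print("outline",rectdeg(q))
e=d["color"].copy()[:,:,::-1].copy(); cv2.drawContours(e,[k[:,None]],-1,(0,0,255),1); cv2.drawContours(e,[o[:,None]],-1,(0,255,0),1); cv2.imwrite(f"pics/{name}m.png",e)
E
python3 -c "
from h import *
wrist('w2'); toward(.6,-.13,.24,90)"; python3 m.py w2 '(60,20,420,240)' 0
```

```text
time_s: 10.2
position: [0.646, 0.1337, 0.2167]
tcp_rot: [-3.142, -0.001, 3.136]
wrist_force: [1.0, -0.4, -0.7]
gripper_width: 0.0865
grasp_force: 0.0
time_s: 11.45
position: [0.5983, -0.1291, 0.2396]
tcp_rot: [3.142, -0.0, 3.138]
wrist_force: [-1.2, 1.2, -0.1]
gripper_width: 0.087
grasp_force: 0.0
pos [ 0.5983 -0.1292  0.2395] shift cm [-0.17 -0.08 -0.05] turn -0.22574457370693324 q6 -112.4
board (array([ 614.2, -130.8]), array([109.8, 169.3]), 4.3) hull of 471
outline (array([ 630.1, -128.8]), array([ 31.5, 131.2]), 4.4)
```

View pics/w2m.png

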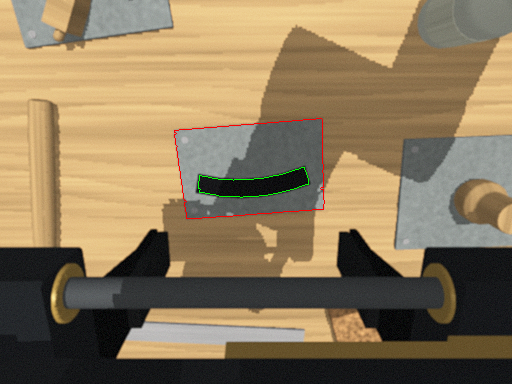

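Mask fits well: board_rail is at (614.2,-130.8) mm with yaw 4.3°, so the rail goal is (634,-129.3). The foot stands upright on the blank board at (485,205). Next I look at the rail on board_armrest.

```bash
python3 -m handwheel '[[[-1,4,-3,0,0],[-1,8,-6,0,0],[-1,13,-9,0,0],[-1,18,-12,0,0],[-1,21.5,-14.6,0,0],[-1,21.5,-14.6,0,0],[-1,21.5,-14.6,0,0],[-1,21.5,-14.6,0,0],[-1,21.5,-14.6,0,0],[-1,21.5,-14.6,0,0]]]'
python3 - <<'E'
from h import *
d=wrist('w3'); toward(.385,-.275,.24,90)
P=points(d); w=(P[...,2]>.028)&(P[...,2]<.05)&(P[...,0]>.3)&(P[...,0]<.5)&(abs(P[...,1]+.28)<.12)
p=P[w]; print(len(p),p.mean(0),rectdeg(p))
E
python3 m.py w3 '(60,20,420,240)' 0
```

```text
time_s: 12.75
position: [0.3829, -0.2744, 0.2395]
tcp_rot: [3.141, -0.0, 3.138]
wrist_force: [-0.3, -0.6, -0.0]
gripper_width: 0.0866
grasp_force: 0.0
pos [ 0.3828 -0.2745  0.2395] shift cm [-0.22 -0.05 -0.05] turn -0.23030109993423764 q6 -139.0
2674 [ 0.39636859 -0.30120229  0.03758004] (array([ 397.7, -302.9]), array([ 33.8, 141.4]), 79.8)
board (array([ 394.6, -266.4]), array([139.8,  91.4]), 6.6) hull of 382
outline (array([ 394.3, -256.2]), array([78.3, 48.5]), 7.8)
```

View pics/w3m.png

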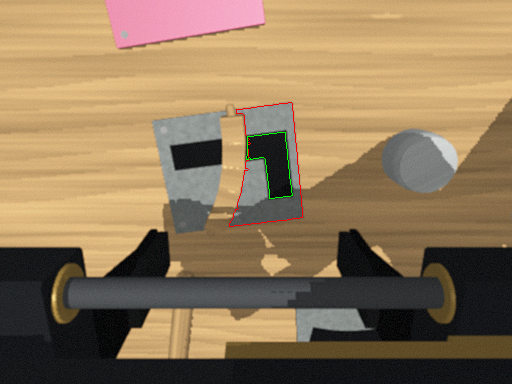

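The rail lies across board_armrest from (230,108) to (215,215), bulging to the right (+y), so its yaw is about 80°. Next I fit its middle.

```bash
cat > railfit.py <<'E'
from h import *
def railfit(d,cx,cy,yaw):
    P=points(d); w=(P[...,2]>.033)&(P[...,2]<.045)&(np.hypot(P[...,0]-cx,P[...,1]-cy)<.085)
    p=P[w][:,:2]*1000
    for _ in range(5):
        a=np.radians(yaw); X=np.array([np.cos(a),np.sin(a)]); Y=np.array([-X[1],X[0]])
        x,y=p@X,p@Y; lo,hi=np.percentile(y,[.3,99.7]); m=(lo+hi)/2
        t=y-m; e=np.arange(-60,61,8.)
        mid=[(x[abs(t-k)<4].min()+x[abs(t-k)<4].max())/2 for k in e]
        c=np.polyfit(e,mid,2); yaw-=np.degrees(np.arctan(c[1]))
    print("len",round(hi-lo,1),"sag",round(-c[0]*60**2,1),"origin",(X*c[2]+Y*m).round(1),"yaw",round(yaw,2))
E
python3 - <<'E'
from railfit import *
d=dict(np.load("pics/w3.npz")); railfit(d,.397,-.302,79.8)
hsv=cv2.cvtColor(d["color"],cv2.COLOR_RGB2HSV);P=points(d)
m=(hsv[...,1]<60)&(abs(P[...,2]-.004)<.012)&(abs(P[...,0]-.39)<.1)&(abs(P[...,1]+.295)<.1)
m=cv2.morphologyEx(m.astype(np.uint8),cv2.MORPH_OPEN,np.ones((3,3)))
v,u=np.nonzero(m); print("board_arm",rectdeg(cast(d,np.c_[u,v],.006)))
E
```

```text
len 134.1 sag 9.1 origin [ 400.4 -298.2] yaw 79.76
board_arm (array([ 399.2, -300.4]), array([139.6, 159.4]), 7.2)
```

board_armrest is at (399.2,-300.4) with yaw 7.2°, and its size matches. The rail origin is (400.4,-298.2) with yaw 79.8°.

```bash
python3 -c "
from h import *
toward(.4004,-.2982,.011,79.8)"
```

```text
pos [ 0.3828 -0.2745  0.2395] shift cm [-1.77 -2.36 22.85] turn 9.969698900065765 q6 -139.0
```

```bash
python3 -m handwheel '[[[-1,-1,-1.2,0,5],[-1,-1.8,-2.4,1,10],[-1,-1.8,-2.4,6,10],[-1,-1.8,-2.4,11,10],[-1,-1.8,-2.4,15,10],[-1,-1.8,-2.4,18.5,10],[-1,-1.8,-2.4,21,10],[-1,-1.8,-2.4,22.3,10],[-1,-1.8,-2.4,22.8,10],[-1,-1.8,-2.4,22.8,10]]]' && python3 -m handwheel '[[[1,0,0,0,0],[1,0,0,0,0],[1,0,0,0,0],[1,0,0,0,0],[1,0,0,0,0],[1,0,0,0,0],[1,0,0,0,0],[1,0,0,-1,0],[1,0,0,-3,0],[1,0,0,-6,0]]]' 20
```

```text
time_s: 14.05
position: [0.4006, -0.2993, 0.0119]
tcp_rot: [-3.141, 0.001, 2.962]
wrist_force: [-0.6, -0.6, -0.8]
gripper_width: 0.0874
grasp_force: 0.0
time_s: 15.3
position: [0.3998, -0.2985, 0.072]
tcp_rot: [3.14, -0.002, 2.962]
wrist_force: [-0.2, 0.1, -0.5]
gripper_width: 0.0236
grasp_force: 20.0
```

```bash
python3 -c "
from h import *
toward(.6340,-.1293,.112,4.3)"
```

```text
pos [ 0.3998 -0.2985  0.072 ] shift cm [-20.01  20.84  -4.  ] turn 75.39976003939454 q6 -129.3
```

```bash
python3 -m handwheel '[[[1,-1,1,-2,6],[1,-3,3,-4,15],[1,-6,6,-4,24],[1,-9,9.5,-4,33],[1,-12,12.5,-4,42],[1,-15,16,-4,51],[1,-18,19,-4,60],[1,-19.5,20.3,-4,68],[1,-20,20.8,-4,75],[1,-20,20.8,-4,75.4]]]' && python3 -m handwheel '[[[1,0,0,0,0],[1,0,0,0,0],[1,0,0,2,0],[1,0,0,4,0],[1,0,0,6,0],[1,0,0,6,0],[1,0,0,6,0],[1,0,0,6,0],[1,0,0,6,0],[1,0,0,6,0]]]' && python3 - <<'E'
from railfit import *
d=wrist("w4"); toward(.6340,-.1293,.012,4.3); railfit(d,.6340,-.1293,4.3)
E
```

```text
time_s: 16.55
position: [0.6343, -0.1294, 0.1118]
tcp_rot: [-3.142, 0.0, 1.648]
wrist_force: [-1.5, -0.4, -0.7]
gripper_width: 0.024
grasp_force: 20.0
time_s: 17.8
position: [0.6345, -0.1302, 0.052]
tcp_rot: [3.141, 0.0, 1.646]
wrist_force: [-0.5, 0.3, -1.4]
gripper_width: 0.0234
grasp_force: 20.0
pos [ 0.6344 -0.1301  0.0519] shift cm [ 0.09 -0.04  3.99] turn 0.001647099795405893 q6 -25.8Traceback (most recent call last):
  File "<stdin>", line 2, in <module>
  File "railfit.py", line 7, in railfit
    x,y=p@X,p@Y; lo,hi=np.percentile(y,[.3,99.7]); m=(lo+hi)/2
                       ~~~~~~~~~~~~~^^^^^^^^^^^^^
    return _quantile_unchecked(
        a, q, axis, out, overwrite_input, method, keepdims, weights)
    return _ureduce(a,
                    func=_quantile_ureduce_func,
    ...<5 lines>...
                    overwrite_input=overwrite_input,
                    method=method)
    r = func(a, **kwargs)
    result = _quantile(arr,
                       quantiles=q,
    ...<2 lines>...
                       out=out,
                       weights=wgt)
    slices_having_nans = np.isnan(arr[-1, ...])
                                  ~~~^^^^^^^^^
IndexError: index -1 is out of bounds for axis 0 with size 0
```

```bash
python3 -m handwheel '[[[1,0,0,1,0],[1,0,0,2,0],[1,0.05,0,3,0],[1,0.05,0,3.5,0],[1,0.05,0,3.8,0],[1,0.05,0,3.95,0],[1,0.05,0,4,0],[1,0.05,0,4.05,0],[1,0.05,0,4.05,0],[1,0.05,0,4.05,0]]]'
```

```text
time_s: 19.1
position: [0.6344, -0.1297, 0.0117]
tcp_rot: [3.141, 0.0, 1.646]
wrist_force: [-1.3, 0.3, 4.9]
gripper_width: 0.0238
grasp_force: 20.0
```

```bash
python3 -m handwheel '[[[1,0,0,-0.05,0],[1,0,0,-0.05,0],[-1,0,0,-0.05,0],[-1,0,0,-0.05,0],[-1,0,0,-0.05,0],[-1,0,0,-0.05,0],[-1,0,0,-2,0],[-1,0,0,-6,0],[-1,0,0,-11,0],[-1,0,0,-17,0]]]' && python3 -m handwheel '[[[-1,2,0,-23,0],[-1,2,0,-23,0],[-1,2,0,-23,0],[-1,2,0,-23,0],[-1,2,0,-23,0],[-1,2,0,-23,0],[-1,2,0,-23,0],[-1,2,0,-23,0],[-1,2,0,-23,0],[-1,2,0,-23,0]]]' && python3 - <<'E'
from railfit import *
d=wrist("w5"); railfit(d,.6340,-.1293,4.3)
a=.43; toward(.40,.33,.24,9.2)
E
```

```text
time_s: 20.35
position: [0.6336, -0.1294, 0.1832]
tcp_rot: [-3.141, -0.0, 1.646]
wrist_force: [1.9, 0.4, -0.0]
gripper_width: 0.086
grasp_force: 0.0
time_s: 21.6
position: [0.6327, -0.1097, 0.4106]
tcp_rot: [-3.141, -0.0, 1.646]
wrist_force: [-0.2, -0.0, -0.1]
gripper_width: 0.087
grasp_force: 0.0
len 133.3 sag 9.2 origin [ 634.4 -129.2] yaw 4.4
pos [ 0.6327 -0.1097  0.4108] shift cm [ 45.59 -19.9   17.09] turn -4.900720652796963 q6 -24.1
```

Rail placed at (634.4,-129.2) with yaw 4.4°, which matches the goal. Next is the armrest.

```bash
python3 -m handwheel '[[[-1,5,-2,1,-1],[-1,10,-4,2,-2],[-1,16,-7,4,-3],[-1,21,-9,6,-4],[-1,26,-11,8,-5],[-1,31,-13,10,-5],[-1,36,-16,13,-5],[-1,41,-18,15,-5],[-1,45.5,-20,17,-5],[-1,45.5,-20,17,-5]]]' && python3 -m handwheel '[[[-1,0,0,0,0],[-1,0,0,0,0],[-1,0,0,0,0],[-1,0,0,0,0],[-1,0,0,0,0],[-1,0,0,0,0],[-1,0,0,0,0],[-1,0,0,0,0],[-1,0,0,0,0],[-1,0,0,0,0]]]'
cat > armfit.py <<'E'
from h import *
def armfit(d,cx,cy,yaw):
    P=points(d); w=(P[...,2]>.032)&(P[...,2]<.042)&(np.hypot(P[...,0]-cx,P[...,1]-cy)<.115)
    p=P[w][:,:2]*1000
    for _ in range(5):
        a=np.radians(yaw); X=np.array([np.cos(a),np.sin(a)]); Y=np.array([-X[1],X[0]])
        x,y=p@X,p@Y; y0=np.percentile(y,.5)
        e=np.arange(10,95,6.); s=[x[abs(y-y0-k)<3] for k in e]
        mid=[(np.percentile(t,1)+np.percentile(t,99))/2 for t in s]
        c=np.polyfit(e,mid,1); yaw-=np.degrees(np.arctan(c[0]))
    wd=np.median([np.ptp(t) for t in s])
    print("width",wd.round(1),"length",np.ptp(y).round(1),"xmax",(x.max()-c[1]).round(1),"origin",(X*np.polyval(c,65)+Y*(y0+65)).round(1),"yaw",round(yaw,2))
E
python3 - <<'E'
from armfit import *
d=wrist("w6"); toward(.4,.33,.24,9.2); armfit(d,.40,.33,9.2)
E
```

```text
time_s: 22.9
position: [0.3962, 0.331, 0.2396]
tcp_rot: [-3.138, 0.001, 1.739]
wrist_force: [0.4, -0.9, 0.1]
gripper_width: 0.087
grasp_force: 0.0
time_s: 24.15
position: [0.3991, 0.3291, 0.241]
tcp_rot: [-3.141, 0.0, 1.733]
wrist_force: [0.2, 0.4, -0.1]
gripper_width: 0.087
grasp_force: 0.0
pos [0.3991 0.3291 0.241 ] shift cm [0.08 0.11 0.1 ] turn 0.10660447385286886 q6 17.8
width 29.1 length 135.1 xmax 65.0 origin [388.6 328. ] yaw 6.49
```

View pics/w6.png

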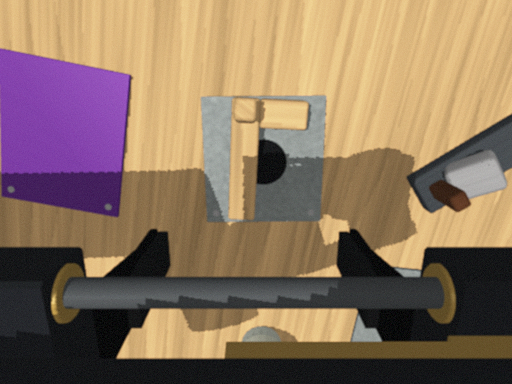

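The armrest shows clearly: prong corner at (245,110), long leg at (243,170). The fit gives origin (388.6,328.0) and yaw 6.5°, with the right dimensions. The plane and glue are well clear.

```bash
python3 -c "
from h import *
toward(.3886,.328,.0125,6.5)"
```

```text
pos [0.3991 0.3291 0.241 ] shift cm [ 0.06 -1.05 22.85] turn 2.8066044738528717 q6 17.8
```

```bash
python3 -m handwheel '[[[-1,0,-1,0,2.8],[-1,0,-1,4,2.8],[-1,0,-1,8,2.8],[-1,0,-1,12,2.8],[-1,0,-1,16,2.8],[-1,0,-1,19,2.8],[-1,0,-1,21,2.8],[-1,0,-1,22.3,2.8],[-1,0,-1,22.8,2.8],[-1,0,-1,22.8,2.8]]]' && python3 -m handwheel '[[[1,0,0,0,0],[1,0,0,0,0],[1,0,0,0,0],[1,0,0,0,0],[1,0,0,0,0],[1,0,0,0,0],[1,0,0,0,0],[1,0,0,-1,0],[1,0,0,-4,0],[1,0,0,-8,0]]]' 25 && python3 -m handwheel '[[[1,0,0,-4,0],[1,0,0,-8,0],[1,0,0,-11,0],[1,0,0,-13,0],[1,0,0,-13,0],[1,0,0,-13,0],[1,0,0,-13,0],[1,0,0,-13,0],[1,0,0,-13,0],[1,0,0,-13,0]]]' && python3 -c "
from h import *
toward(.3744,-.3035,.223,7.2)
toward(.52,.0,.223,7.2)"
```

```text
time_s: 25.45
position: [0.3895, 0.3276, 0.0132]
tcp_rot: [3.141, -0.0, 1.684]
wrist_force: [-0.7, 0.3, -0.3]
gripper_width: 0.087
grasp_force: 0.0
time_s: 26.7
position: [0.3885, 0.327, 0.0935]
tcp_rot: [-3.139, 0.001, 1.684]
wrist_force: [-0.1, -0.9, -0.6]
gripper_width: 0.03
grasp_force: 25.0
time_s: 27.95
position: [0.3892, 0.3274, 0.2228]
tcp_rot: [-3.141, 0.0, 1.684]
wrist_force: [-0.1, 0.6, -0.9]
gripper_width: 0.0298
grasp_force: 25.0
pos [0.3892 0.3274 0.2228] shift cm [-62.52  -8.62  -0.  ] turn -0.6975064620224032 q6 21.0
pos [0.3892 0.3274 0.2228] shift cm [-3.401e+01  9.290e+00 -2.000e-02] turn -0.6975064620224032 q6 21.0
```

```bash
python3 -m handwheel '[[[1,-2,1,0,0],[1,-5,2.5,0,0],[1,-9,4,0,0],[1,-13,5.5,0,0],[1,-18,7,0,0],[1,-22,8,0,0],[1,-27,9,0,0],[1,-32,9.3,0,0],[1,-36,8,0,0],[1,-40,6,0,0]]]' && python3 -c "
from h import *
toward(.3744,-.3035,.223,7.2)"
```

```text
time_s: 29.2
position: [0.4945, -0.065, 0.2231]
tcp_rot: [3.141, 0.001, 1.684]
wrist_force: [0.8, -0.1, -0.2]
gripper_width: 0.0295
grasp_force: 25.0
pos [ 0.4945 -0.065   0.2231] shift cm [-22.34 -14.64   0.  ] turn -0.7025372591235737 q6 -26.8
```

```bash
python3 - <<'E'
from h import *
d=viewer.get_image("top"); hsv=cv2.cvtColor(d["color"],cv2.COLOR_RGB2HSV)
for n,m in dict(board=hsv[...,1]<60,outline=hsv[...,2]<60).items():
    b=np.zeros(m.shape,np.uint8); b[165:232,315:390]=m[165:232,315:390]
    k=max(cv2.findContours(b,0,1)[0],key=cv2.contourArea)[:,0]; print(n,rectdeg(cast(d,k,.006)))
E
python3 -m handwheel '[[[1,-3,-2,0,-0.7],[1,-6,-4,0,-0.7],[1,-10,-6.5,0,-0.7],[1,-14,-9.2,0,-0.7],[1,-18,-11.8,0,-0.7],[1,-21,-13.8,0,-0.7],[1,-22.3,-14.6,0,-0.7],[1,-22.3,-14.6,0,-0.7],[1,-22.3,-14.6,0,-0.7],[1,-22.3,-14.6,0,-0.7]]]' && python3 -c "
from h import *
toward(.3744,-.3035,.0125,7.2)"
```

```text
board (array([ 400.3, -298.8]), array([138.4, 158.7]), 6.9)
outline (array([ 400.2, -297.2]), array([ 70.6, 126.1]), 7.0)
time_s: 30.5
position: [0.3748, -0.3, 0.223]
tcp_rot: [-3.142, -0.001, 1.698]
wrist_force: [-0.0, 0.6, -0.8]
gripper_width: 0.0296
grasp_force: 25.0
pos [ 0.3748 -0.3     0.223 ] shift cm [-0.35 -0.08 21.05] turn 0.10537973314634996 q6 -59.4
```

```bash
python3 -m handwheel '[[[1,0,0,2,0],[1,0,0,5,0],[1,0,0,9,0],[1,0,0,13,0],[1,0,0,16,0],[1,0,0,18,0],[1,0,0,19,0],[1,0,0,19,0],[1,0,0,19,0],[1,0,0,19,0]]]' && python3 -c "
from h import *
toward(.3748,-.3029,.0125,7.1)"
```

```text
time_s: 31.75
position: [0.3748, -0.3017, 0.0339]
tcp_rot: [3.141, 0.002, 1.697]
wrist_force: [-0.2, -0.1, -1.0]
gripper_width: 0.0292
grasp_force: 25.0
pos [ 0.3748 -0.3017  0.0339] shift cm [-0.11 -0.02  2.14] turn 0.11035092325080598 q6 -59.4
```

```bash
python3 -m handwheel '[[[1,-0.1,0,0.5,0.1],[1,-0.1,0,1,0.1],[1,-0.1,0,1.5,0.1],[1,-0.1,0,1.8,0.1],[1,-0.1,0,1.95,0.1],[1,-0.1,0,2,0.1],[1,-0.1,0,2.05,0.1],[1,-0.1,0,2.05,0.1],[1,-0.1,0,2.05,0.1],[1,-0.1,0,2.05,0.1]]]'
```

```text
time_s: 33.0
position: [0.3744, -0.3022, 0.013]
tcp_rot: [-3.142, 0.0, 1.695]
wrist_force: [-0.6, 0.7, 4.9]
gripper_width: 0.0297
grasp_force: 25.0
```

```bash
python3 -m handwheel '[[[1,0,0,-0.05,0],[1,0,0,-0.05,0],[-1,0,0,-0.05,0],[-1,0,0,-0.05,0],[-1,0,0,-0.05,0],[-1,0,0,-0.05,0],[-1,0,0,-2,0],[-1,0,0,-6,0],[-1,0,0,-11,0],[-1,0,0,-17,0]]]' && python3 -m handwheel '[[[-1,0,0,-6,0],[-1,0,0,-6,0],[-1,0,0,-6,0],[-1,0,0,-6,0],[-1,0,0,-6,0],[-1,0,0,-6,0],[-1,0,0,-6,0],[-1,0,0,-6,0],[-1,0,0,-6,0],[-1,0,0,-6,0]]]' && python3 - <<'E'
from armfit import *
d=wrist("w7"); armfit(d,.40,-.30,7.1)
hsv=cv2.cvtColor(d["color"],cv2.COLOR_RGB2HSV);P=points(d)
m=(hsv[...,1]<60)&(abs(P[...,2]-.004)<.012)&(abs(P[...,0]-.39)<.1)&(abs(P[...,1]+.295)<.1)
m=cv2.morphologyEx(m.astype(np.uint8),cv2.MORPH_OPEN,np.ones((3,3)))
v,u=np.nonzero(m); print("board_arm",rectdeg(cast(d,np.c_[u,v],.006)))
toward(.6465,.1338,.24,7.1); toward(.52,-.1,.24,7.1)
E
```

```text
time_s: 34.25
position: [0.3739, -0.3016, 0.1835]
tcp_rot: [-3.14, -0.002, 1.695]
wrist_force: [0.4, -2.0, 0.0]
gripper_width: 0.0866
grasp_force: 0.0
time_s: 35.5
position: [0.3745, -0.3023, 0.2426]
tcp_rot: [3.142, 0.0, 1.695]
wrist_force: [0.2, -0.1, 1.2]
gripper_width: 0.0868
grasp_force: 0.0
width 28.9 length 134.4 xmax 65.0 origin [ 374.8 -302.1] yaw 7.14
board_arm (array([ 399.4, -300.4]), array([139.4, 159.2]), 7.2)
pos [ 0.3745 -0.3023  0.2426] shift cm [39.91 32.39  0.26] turn 0.004417626543016695 q6 -59.3
pos [ 0.3745 -0.3023  0.2426] shift cm [18.27 16.94  0.26] turn 0.004417626543016695 q6 -59.3
```

View pics/w7.png

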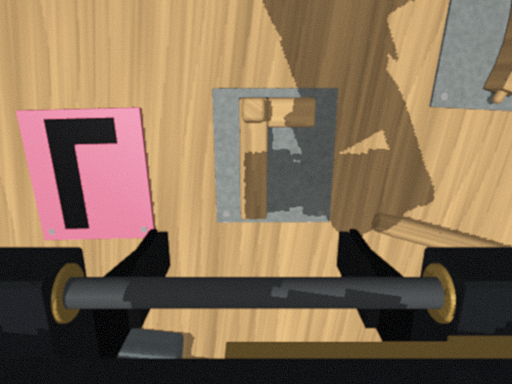

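The armrest covers its outline, lying from (255,110) to (255,215), about 1 mm from the goal. Now I return for the foot.

```bash
python3 -m handwheel '[[[-1,4,3.2,0,0],[-1,8,6.5,0,0],[-1,12.5,10,0,0],[-1,17,13.8,0,0],[-1,21.5,17.5,0,0],[-1,26,21,0,0],[-1,30.5,24.7,0,0],[-1,35,28.4,0,0],[-1,38.5,31.2,0,0],[-1,39.9,32.4,0,0]]]' && python3 -m handwheel '[[[-1,0,0,0,0],[-1,0,0,0,0],[-1,0,0,0,0],[-1,0,0,0,0],[-1,0,0,0,0],[-1,0,0,0,0],[-1,0,0,0,0],[-1,0,0,0,0],[-1,0,0,0,0],[-1,0,0,0,0]]]' && python3 - <<'E'
from h import *
d=wrist("w8"); P=points(d)
p=P[(P[...,2]>.072)&(P[...,2]<.09)&(np.hypot(P[...,0]-.6465,P[...,1]-.1338)<.04)]
(x,y),r=cv2.minEnclosingCircle(np.float32(p[:,:2])); print(x,y,r,p[:,2].mean()); toward(x,y,.046,7)
E
```

```text
time_s: 36.8
position: [0.6474, 0.136, 0.2422]
tcp_rot: [3.141, -0.0, 1.697]
wrist_force: [0.6, -0.1, 0.5]
gripper_width: 0.087
grasp_force: 0.0
time_s: 38.05
position: [0.6466, 0.1338, 0.2425]
tcp_rot: [-3.142, -0.0, 1.695]
wrist_force: [0.1, 0.7, -0.3]
gripper_width: 0.0871
grasp_force: 0.0
0.6466941833496094 0.13411548733711243 0.017455825582146645 0.07752469613511331
pos [0.6466 0.1338 0.2425] shift cm [3.000e-02 1.000e-02 1.965e+01] turn 0.11002154527442087 q6 -5.1
```

```bash
python3 -m handwheel '[[[-1,0,0,3,0],[-1,0,0,7,0],[-1,0,0,11,0],[-1,0,0,14.5,0],[-1,0,0,17,0],[-1,0,0,18.5,0],[-1,0,0,19.3,0],[-1,0,0,19.6,0],[-1,0,0,19.6,0],[-1,0,0,19.6,0]]]' && python3 -m handwheel '[[[1,0,0,0,0],[1,0,0,0,0],[1,0,0,0,0],[1,0,0,0,0],[1,0,0,0,0],[1,0,0,0,0],[1,0,0,-1,0],[1,0,0,-4,0],[1,0,0,-8,0],[1,0,0,-12,0]]]' 15 && python3 - <<'E'
from h import *
d=dict(np.load("pics/w6.npz")); hsv=cv2.cvtColor(d["color"],cv2.COLOR_RGB2HSV);P=points(d)
m=(hsv[...,1]<60)&(abs(P[...,2]-.004)<.012)&(abs(P[...,0]-.414)<.1)&(abs(P[...,1]-.326)<.1)
m=cv2.morphologyEx(m.astype(np.uint8),cv2.MORPH_OPEN,np.ones((3,3)))
v,u=np.nonzero(m); print("board_foot",rectdeg(cast(d,np.c_[u,v],.006)))
d=viewer.get_image("top"); hsv=cv2.cvtColor(d["color"],cv2.COLOR_RGB2HSV)
b=np.zeros(m.shape,np.uint8); b[175:210,145:182]=hsv[175:210,145:182,2]<55
k=max(cv2.findContours(b,0,1)[0],key=cv2.contourArea)[:,0]; print("disc",rectdeg(cast(d,k,.006)))
x,y=.4145,.327; toward(x,y,.166,7)
E
```

```text
time_s: 39.35
position: [0.6473, 0.1338, 0.0475]
tcp_rot: [3.14, 0.0, 1.695]
wrist_force: [0.4, -1.2, 0.0]
gripper_width: 0.0869
grasp_force: 0.0
time_s: 40.6
position: [0.6465, 0.1337, 0.1681]
tcp_rot: [-3.142, -0.0, 1.695]
wrist_force: [0.8, 0.1, -0.8]
gripper_width: 0.0349
grasp_force: 15.0
board_foot (array([412.2, 326.8]), array([139.7, 149. ]), 9.6)Traceback (most recent call last):
  File "<stdin>", line 8, in <module>
ValueError: max() iterable argument is empty
```

```bash
python3 -m handwheel '[[[1,1,-1.3,0,0],[1,3,-4,0,0],[1,5.5,-7.2,0,0],[1,8,-10.5,0,0],[1,10.5,-13.8,0,0],[1,13,-17,0,0],[1,15,-19.7,0,0],[1,16.2,-21.2,0,0],[1,16.4,-21.5,0,0],[1,16.4,-21.5,0,0]]]' && python3 - <<'E'
from h import *
d=wrist("w9"); P=points(d); v_=cv2.cvtColor(d["color"],cv2.COLOR_RGB2HSV)[...,2]
m=(v_<40)&(abs(P[...,2]-.006)<.012)&(np.hypot(P[...,0]-.4125,P[...,1]-.327)<.05)
v,u=np.nonzero(m); print(len(u),rectdeg(cast(d,np.c_[u,v],.006)) if len(u) else np.percentile(v_,[5,20]))
toward(.4125,.3268,.0465,7)
E
```

```text
time_s: 41.9
position: [0.4137, 0.2698, 0.1664]
tcp_rot: [3.141, 0.0, 1.695]
wrist_force: [0.0, 0.2, -1.4]
gripper_width: 0.0351
grasp_force: 15.0
891 (array([412.9, 325.8]), array([50.6, 48.5]), 41.1)
pos [0.4142 0.2697 0.1665] shift cm [ 5.69  0.53 12.  ] turn 0.07314841387854187 q6 13.0
```

View pics/w9.png

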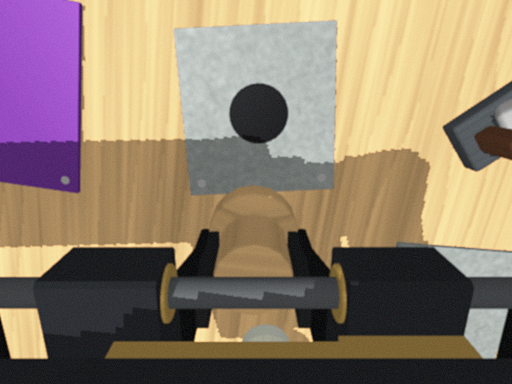

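The disc is empty at (259,113), which casts to (412.9,325.8) and agrees with the board centre. Placing the foot there.

```bash
python3 -m handwheel '[[[1,1,0,0,0],[1,2.5,0,0,0],[1,4,0,0,0],[1,5.2,-0.1,0,0],[1,5.65,-0.1,2,0],[1,5.65,-0.1,4,0],[1,5.65,-0.1,6,0],[1,5.65,-0.1,8,0],[1,5.65,-0.1,10,0],[1,5.65,-0.1,10,0]]]' && python3 -c "
from h import *
toward(.4126,.3264,.0465,7)"
```

```text
time_s: 43.2
position: [0.4039, 0.3259, 0.0653]
tcp_rot: [-3.138, 0.001, 1.695]
wrist_force: [0.8, 0.3, -1.1]
gripper_width: 0.0348
grasp_force: 15.0
pos [0.4039 0.3259 0.0653] shift cm [-0.05  0.88  1.88] turn 0.14137429130769874 q6 19.4
```

```bash
python3 -m handwheel '[[[1,0,0.3,0,0],[1,0,0.6,0,0],[1,0,0.6,0.5,0],[1,0,0.6,1,0],[1,0,0.6,1,0],[1,0,0.6,1,0],[1,0,0.6,1,0],[1,0,0.6,1,0],[1,0,0.6,1,0],[1,0,0.6,1,0]]]' && python3 -c "
from h import *
toward(.4126,.3264,.0465,7)"
```

```text
time_s: 44.45
position: [0.411, 0.3266, 0.0566]
tcp_rot: [3.141, -0.0, 1.695]
wrist_force: [0.5, -0.0, 0.1]
gripper_width: 0.0349
grasp_force: 15.0
pos [0.411  0.3266 0.0566] shift cm [-0.04  0.15  1.01] turn 0.10091537223415514 q6 19.2
```

```bash
python3 -m handwheel '[[[1,0,0.1,0.3,0],[1,0,0.1,0.6,0],[1,0,0.1,0.8,0],[1,0,0.1,0.9,0],[1,0,0.1,1,0],[1,0,0.1,1.05,0],[1,0,0.1,1.05,0],[1,0,0.1,1.05,0],[1,0,0.1,1.05,0],[1,0,0.1,1.05,0]]]'
```

```text
time_s: 45.7
position: [0.412, 0.3267, 0.0464]
tcp_rot: [3.141, -0.0, 1.695]
wrist_force: [-1.3, -0.2, 5.7]
gripper_width: 0.0349
grasp_force: 15.0
```

Contact at about 6 N. Now release, rise and check.

```bash
python3 -m handwheel '[[[1,0,0,-0.05,0],[1,0,0,-0.05,0],[-1,0,0,-0.05,0],[-1,0,0,-0.05,0],[-1,0,0,-0.05,0],[-1,0,0,-0.05,0],[-1,0,0,-2,0],[-1,0,0,-6,0],[-1,0,0,-11,0],[-1,0,0,-17,0]]]' && python3 -m handwheel '[[[-1,0,0,-3,0],[-1,0,0,-3,0],[-1,0,0,-3,0],[-1,0,0,-3,0],[-1,0,0,-3,0],[-1,0,0,-3,0],[-1,0,0,-3,0],[-1,0,0,-3,0],[-1,0,0,-3,0],[-1,0,0,-3,0]]]' && python3 - <<'E'
from h import *
d=wrist("w10"); P=points(d)
p=P[(P[...,2]>.072)&(P[...,2]<.09)&(np.hypot(P[...,0]-.4126,P[...,1]-.326)<.04)]
print(cv2.minEnclosingCircle(np.float32(p[:,:2])),p[:,2].mean())
d=viewer.get_image("scene"); cv2.imwrite("pics/end.png",d["color"][:,:,::-1])
E
```

```text
time_s: 46.95
position: [0.4112, 0.3262, 0.2168]
tcp_rot: [-3.139, 0.001, 1.695]
wrist_force: [1.3, -0.9, -0.2]
gripper_width: 0.0868
grasp_force: 0.0
time_s: 48.2
position: [0.412, 0.3267, 0.2461]
tcp_rot: [3.141, -0.0, 1.695]
wrist_force: [-0.4, -0.1, 0.6]
gripper_width: 0.0869
grasp_force: 0.0
((0.4120509624481201, 0.3270672857761383), 0.017550678923726082) 0.07745161302624173
```

View pics/end.png

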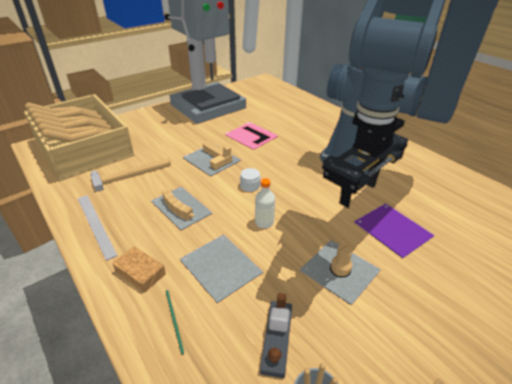

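The final scene shows the rail on its board at (180,205), the armrest at (214,157), the foot at (342,262), the blank board empty and the bystanders where they were. Handing in.

```bash
python3 -c "
from plant import ticket
print(ticket.sign_off())"
```

```text
the job is handed in; nothing more can be done
None
```

The foot, rail and armrest each lie on their own outline, measured within about 1.5 mm; the foot was parked on the blank board on the way, the bystanders stand where they were, and the job was handed in at about 48 s.

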